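# Load a dye pot into the shaker and select its programme

### The arm

A 7-joint arm with a two-finger parallel gripper is mounted at the origin on the work surface. World frame = base frame: x ahead of the robot, y to its left, z up, the work surface at z = 0. Lengths are in m, angles in rad, forces in N, time in s.
With the tool pointing down it reaches from about 0.4 to 0.85 m from the base axis. Payload 10.4 kg.
Tool frame: the origin (TCP) lies at the very end of the fingers, on their centre line; the grasp point (between the pads) lies 19 mm behind it (r.pinch_z is the distance from the TCP to the grasp point, in m); z points along the fingers, y is the line along which they close (so a half turn about z gives the same grasp; the last joint's range is limited). The gripper opens to 87 mm and grips with 3 to 60 N. Pads are 19 mm wide; open, the fingers measure 117 mm over their backs; the gripper's body (75 mm by 190 mm) begins 51 mm behind the grasp point.
Start: joints at [1.211, 0.332, -0.065, 1.46, 0.022, 1.35, -0.088], TCP at [0.207, -0.59, 0.223] pointing down, gripper open.
Joint ranges: [-2.6, 2.6], [-0.5, 2.12], [-1.47, 1.34], [0.16, 2.42], [-1.27, 4.41], [0.06, 2.06], [-2.6, 2.6]. Speed limits (rad/s): [2.22, 2.22, 2.79, 2.79, 3.14, 3.14, 3.14].

### API

Orientations are given as a unit quaternion [x, y, z, w].
In Python, from bench import r, camera gives the robot as it stands. The module is installed in compiled form; this text tells all that it offers.
- The arm moves only by the shell command python3 -m pendant 'ROWS' [FORCE]. ROWS is JSON, a list of rows, each an object with "dp": the shift along the tool's x, y, z as a fraction of full scale, a list of three; "rotation": the turn, a rotation vector about the tool's x, y, z as a fraction of full scale, a list of three; "jaw": the opening, from 0 (shut) to 1 (fully open). A call has 1 to 8 rows; each row is the pose to reach, as a shift and turn from the pose commanded when the call began, along the tool's axes at that moment, turning the shorter way round; what a row does not reach only later rows make up. Full scale, the value 1, is 0.15 m for a shift and 2 pi rad for a turn. A row lasts 1/8 s, in which the tool goes at most 62.5 mm and 10.7 degrees, less where a joint would pass 70% of its speed; a pose out of reach is approached as far as the arm can. A call with a number of a shift or a turn outside -1 to 1 is refused whole. A call with a gripper value outside its range is refused whole. The fingers move at their own pace and stop on an object; FORCE is the grip in N (left out, the last holds). Time passes only in rows, so rows that repeat a pose let the fingers close. It gives the time, the measured TCP pose, the force, the opening and the grip force at its end, in the units of the state.
- r.read_state(): the state, without advancing time (a new reading comes with each control period).
- camera(name): name is "scene" or "top" or "wrist"; returns a dict with "image" (480x640x3 uint8, red, green, blue), "z_map" (480x640 float32, m along the optical axis (not along the pixel's ray), 0 where there is no reading), "mtx" (3x3 intrinsics, pixels), "T" (4x4, takes a point from camera to world coordinates). Camera axes: x right, y down, z forward; pixel columns grow to the right and rows downward; lengths in m; the calibration is good to about 2 mm. A picture is of the moment at which its call begins.
- r.close_job(): hands the job in; it is judged then, once.
The state is a dict: "time": time; "joint_positions": joint angles; "joint_vel": joint speeds; "joint_torque": joint torques, N m; "ee_pos": TCP position; "eef_rot": TCP orientation; "ft_force": force on the tool from outside, world axes, zero at the start; "torque": the same for the moment, N m; "width": finger opening in m; "grip_force": force on a finger pad.
Only numpy, scipy, OpenCV 4.12 (cv2) and the standard library are available. Lean on these libraries where they do the work, as an engineer would, in place of code of your own. Each camera call takes 0.05 s, during which the arm holds its last target. There are 200 camera calls.

### The job

Take the slimmer of the two lidded steel dye pots and seat it fully home, upright, on the floor of the dye shaker's socket: the fit is too tight to push straight in, so twist it to and fro while pressing gently, never forcing the sprung socket down to its stop, then let go. Then turn the shaker's dial back anticlockwise to its end stop and from there three clicks clockwise, and let go. Leave the other vessels standing where they are.

Things in the scene. Friction and masses are not known exactly. Their poses are not given: they have to be found in the camera images.
- pot: the slimmer lidded steel dye pot, loose, 0.36 to 0.6 kg: an upright cylinder 56 mm across, 0 to 75 mm high, topped by a dark round ribbed lid 57 mm across from 75 to 107 mm height, fixed to the pot (grip it here, any yaw). Origin at the centre of the underside, z up along its axis.
- well_floor (a point): centre of the flat floor of the shaker's socket, z up. The socket is a round aluminium cup, 96 mm across outside; its well is 59 mm across, 42 mm deep. A fully seated pot has its underside on this point and its lid 75 to 107 mm above it.
- well_mouth (a point): centre of the socket's mouth, 42 mm above the floor and 121 mm above the bench. Six sprung steel balls (three 28 mm, three 12 mm above the floor) narrow the well to 54 mm and grip a pot from 32 mm above the floor down. Straight down it takes 55 to 80 N near the bottom; while the pot turns (either way, lid moving 4 times as far sideways as down) 10 to 20 N do, with up to 2.2 N m of twist.
- cradle (a joint): how far the socket has sunk on its springs, m: about 0 unloaded, 1 mm per 3 N of downward load (the pot's own weight counts), so the floor and mouth sink while the pot is pressed and rise again after. Up to 12 mm (about 36 N) is allowed; its hard stop is at 12.5 mm.
- shaker: the fixed white shaker housing, 200 mm (x) by 340 mm (y) by 55 mm high. Origin at the centre of its underside. The socket stands at y = +80 mm and the dial at y = -90 mm in its frame.
- dial (a joint): angle of the shaker's dial, rad: 0 at its anticlockwise end stop, growing clockwise seen from above, one click every 0.28 rad, six positions 0 to 1.40 (other end stop). Detents hold it and pull it to the nearest position; it takes about 0.15 N m to turn past a click.
- dial_grip (a point): top centre of the dial's black bar grip, 99 mm above the bench, on the dial's axis (upright). The bar is 54 mm long, 14 mm thick, 32 mm high (its top at this point), standing on a round skirt 58 mm across, 13 mm high above the housing. The point's x axis runs along the bar to the end with the white mark and turns with the dial.
- wide_pot: the other lidded steel dye pot, 77 mm across and 124 mm high, loose; leave it. Origin at the centre of its underside.
- bottle: white plastic jar with a blue cap, 60 mm across, 130 mm high, loose; leave it. Origin at the centre of its underside.
- flask_a: larger conical glass flask, 84 mm across, 140 mm high, loose; leave it. Origin at the centre of its underside.
- flask_b: smaller conical glass flask, 72 mm across, 120 mm high, loose; leave it. Origin at the centre of its underside.
- beaker: open glass beaker, 70 mm across, 90 mm high, loose; leave it. Origin at the centre of its underside.
Mind the look-alikes: they are no part of the job. Leave any green, pink or yellow look-alike of the pot alone.

How it is judged:
By the outcome, as a careful person would: the job done as asked, in the order asked, and still so for the second after the job is handed in, with the robot touching nothing.
It also fails if it takes over 70 s, if anything falls off the work surface, if the arm or the gripper's body presses on something with over 40 N, if the wrist force passes 120 N, or if a joint passes its speed limit or range.

## Working session

There is one attempt and no reset: what is moved stays moved. The work goes in short steps, Python scripts to look and compute and a shell command to move; the robot and the scene stay as the last step left them, time stands still between calls to the robot, and variables do not carry over. Pictures are saved under pics/ and viewed, at most 10 in all, crops included, and the job is handed in when it is done.

```bash
mkdir -p pics
cat > h.py <<'E'
import numpy as np, cv2
from bench import r, camera
def cloud(c):
    z=c["z_map"];K=c["mtx"];v,u=np.mgrid[:480,:640]
    p=np.stack([(u-K[0,2])/K[0,0]*z,(v-K[1,2])/K[1,1]*z,z],-1)
    return p@c["T"][:3,:3].T+c["T"][:3,3]
def save(n,im): cv2.imwrite(f"pics/{n}.png",cv2.cvtColor(im,cv2.COLOR_RGB2BGR))
E
python3 - <<'E'
from h import *
for n in ("top","scene"):
    c=camera(n); save(n,c["image"]); np.savez(n+".npz",**c); print(n,c["T"].round(3).tolist(),c["mtx"].tolist())
s=r.read_state(); print({k:np.round(v,3).tolist() for k,v in s.items()}, r.pinch_z)
E
```

```text
top [[-0.031, -0.978, 0.207, 0.138], [-1.0, 0.03, -0.005, -0.033], [-0.001, -0.207, -0.978, 1.867], [0.0, 0.0, 0.0, 1.0]] [[598.0818918643373, 0.0, 326.2186219078921], [0.0, 598.0818918643373, 241.1482126319626], [0.0, 0.0, 1.0]]
scene [[0.046, 0.751, -0.659, 1.398], [0.999, -0.042, 0.022, -0.061], [-0.011, -0.659, -0.752, 1.101], [0.0, 0.0, 0.0, 1.0]] [[495.86952482798694, 0.0, 323.1899247534647], [0.0, 495.86952482798694, 238.2623754433565], [0.0, 0.0, 1.0]]
{'time': 0.1, 'joint_positions': [1.211, 0.333, -0.065, 1.461, 0.022, 1.35, -0.088], 'joint_vel': [-0.001, 0.0, 0.001, -0.001, -0.003, -0.001, 0.001], 'joint_torque': [0.001, -62.455, 0.024, -39.072, -0.061, 0.036, 0.0], 'ee_pos': [0.206, -0.59, 0.222], 'eef_rot': [0.986, 0.168, -0.0, -0.001], 'ft_force': [0.344, -0.274, 0.718], 'torque': [0.005, 0.004, 0.031], 'grip_force': 0.0, 'width': 0.087} 0.0187
```

View pics/top.png

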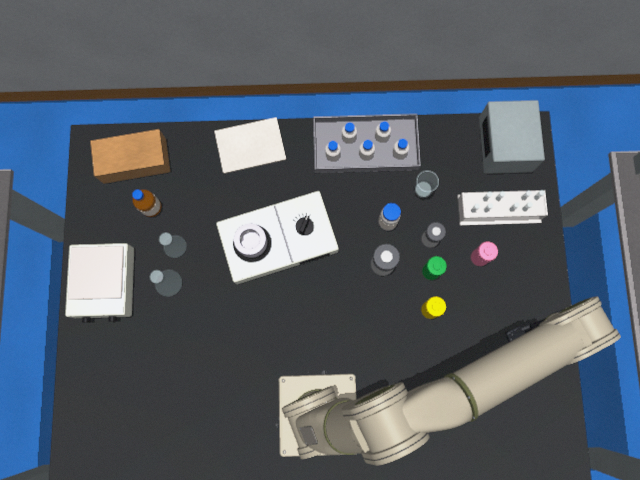

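View pics/scene.png

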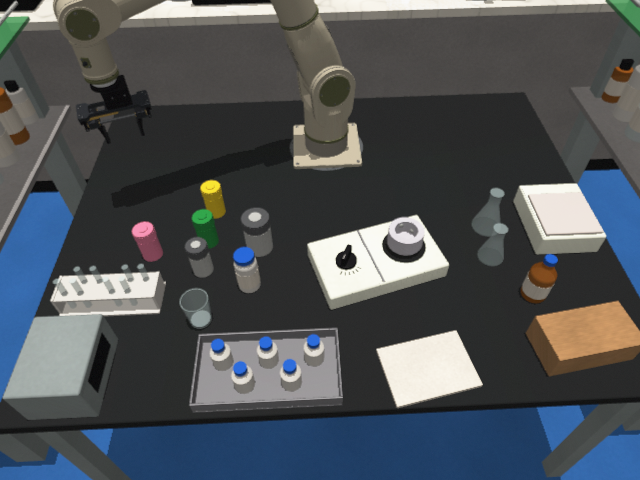

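Steel pots: slim one at top (434,233) / scene (199,255), wide one at top (386,259) / scene (257,232). The green, pink and yellow pots are look-alikes. The slim steel one, standing between green and the beaker, fits. The socket is at top (250,240), the dial at top (304,226). Next I measure them and confirm in a crop.

Run:
```python
from h import *
def circ(p):
    c,rr=cv2.minEnclosingCircle(p[:,:2].astype(np.float32)); 
    A=np.c_[p[:,:2],np.ones(len(p))]; return np.round(c,4),round(rr,4)
D={n:dict(np.load(n+".npz")) for n in("top","scene")}
R={"top":{"pot":(420,218,448,246),"wide":(370,242,402,275),"sock":(225,215,275,262),"dial":(288,210,322,240)},
"scene":{"pot":(182,232,216,280),"wide":(238,203,275,258),"sock":(380,212,432,262),"dial":(330,240,364,275)}}
zr={"pot":(.1,.115),"wide":(.117,.131),"sock":(.115,.127),"dial":(.09,.105)}
for n,c in D.items():
    P=cloud(c)
    for k,(a,b,e,f) in R[n].items():
        p=P[b:f,a:e].reshape(-1,3); zs=np.percentile(p[:,2],[50,90,98,100]).round(4)
        q=p[(p[:,2]>zr[k][0])&(p[:,2]<zr[k][1])]
        print(n,k,zs,len(q), circ(q) if len(q)>3 else"", q.mean(0).round(4))
        if k=="dial":
            d=q[:,:2]-q[:,:2].mean(0); w,v=np.linalg.eigh(d.T@d); print("axis",v[:,1],np.ptp(d@v[:,1]),np.ptp(d@v[:,0]))
    # housing top plane rectangle
    m=(abs(P[...,2]-.055)<.006)&(c["image"].min(-1)>150)
    nn,l,st,ce=cv2.connectedComponentsWithStats(m.astype(np.uint8)); i=1+st[1:,4].argmax()
    rect=cv2.minAreaRect(P[l==i][:,:2].astype(np.float32)); print(n,"housing",ce[i],rect)
cs=[cv2.resize(D["top"]["image"][b:f,a:e],(400,300),interpolation=3) for a,b,e,f in((380,205,460,265),(280,200,328,236))]
cs+=[cv2.resize(D["scene"]["image"][b:f,a:e],(400,300),interpolation=3) for a,b,e,f in((150,200,290,305),(320,205,440,295))]
save("crop",np.vstack([np.hstack(cs[:2]),np.hstack(cs[2:])]))
```

```text
top pot [0.0306 0.1108 0.1163 1.8672] 258 (array([ 0.5291, -0.3748]), 0.0297) [ 0.5292 -0.3741  0.1076]
top wide [0.1161 0.129  0.1331 1.8672] 466 (array([ 0.4539, -0.2199]), 0.0397) [ 0.4536 -0.2193  0.1246]
top sock [0.0599 0.1219 0.1277 1.8672] 408 (array([0.5218, 0.1864]), 0.0492) [0.5202 0.1844 0.1212]
top dial [0.0582 0.0777 0.1035 1.8672] 72 (array([0.5686, 0.0235]), 0.0271) [0.5675 0.0222 0.0987]
axis [-0.90285421  0.42994683] 0.05400675906905228 0.015584361533626146
top housing [280.94050723 235.13534013] ((0.5437852740287781, 0.1095045879483223), (0.20027115941047668, 0.3378925919532776), 16.218793869018555)
scene pot [0.0298 0.1066 0.1095 1.1012] 306 (array([ 0.5319, -0.3684]), 0.0313) [ 0.5342 -0.3689  0.1065]
scene wide [0.0623 0.1262 0.1311 1.1012] 613 (array([ 0.5077, -0.2278]), 0.0935) [ 0.4844 -0.2182  0.1244]
scene sock [0.058  0.1205 0.1234 1.1012] 504 (array([0.524 , 0.1905]), 0.0499) [0.5251 0.1905 0.1203]
scene dial [0.056  0.084  0.0992 1.1012] 95 (array([0.5688, 0.0262]), 0.0284) [0.5721 0.0272 0.0975]
axis [-0.92040109  0.39097549] 0.056273045430833876 0.014803809463532897
scene housing [368.8131669 260.7690759] ((0.5449113845825195, 0.11351456493139267), (0.20160238444805145, 0.33937332034111023), 16.305023193359375)
```

View pics/crop.png

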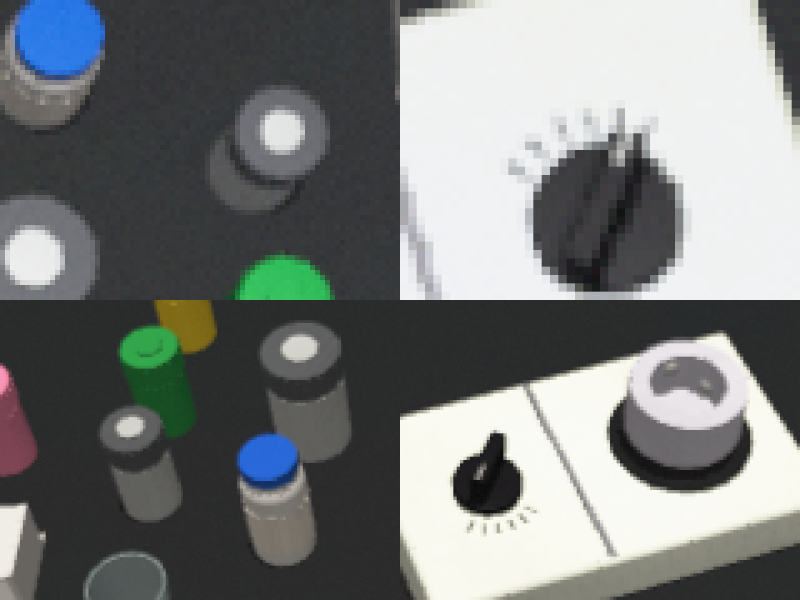

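The crop confirms it: the small grey-lidded steel pot (crop (280,130) and (130,430)) is the slim one, and the larger one at its side is wide_pot. The dial's white mark points to about -25° in the world, which is the last clockwise position, about 1.40. The two views agree within about 5 mm, and heights of 0.107, 0.121 and 0.099 match the text. I move above the pot.

```bash
R='[{"dp":[0.42,-0.11,0],"rotation":[0,0,0],"jaw":1},{"dp":[0.84,-0.22,0],"rotation":[0,0,0],"jaw":1},{"dp":[0.84,-0.22,0],"rotation":[0,0,0],"jaw":1}]'; true
python3 -m pendant '[{"dp":[0.42,-0.11,0],"rotation":[0,0,0],"jaw":1},{"dp":[0.84,-0.22,0],"rotation":[0,0,0],"jaw":1},{"dp":[0.84,-0.22,0],"rotation":[0,0,0],"jaw":1}]' && python3 -m pendant '[{"dp":[0.42,-0.11,0],"rotation":[0,0,0],"jaw":1},{"dp":[0.84,-0.22,0],"rotation":[0,0,0],"jaw":1},{"dp":[0.84,-0.22,0],"rotation":[0,0,0],"jaw":1}]'
python3 - <<'E'
from h import *
c=camera("wrist"); save("w1",c["image"]); np.savez("w1.npz",**c); print(c["T"].round(3).tolist())
P=cloud(c); K=c["mtx"]; T=np.linalg.inv(c["T"])
q=T[:3,:3]@[.53,-.372,.107]+T[:3,3]; print(q,(K@q)[:2]/q[2])
p=P.reshape(-1,3); m=(abs(p[:,2]-.107)<.005)&(np.hypot(p[:,0]-.53,p[:,1]+.372)<.045); p=p[m]
if len(p): print(len(p),p.mean(0),cv2.minEnclosingCircle(p[:,:2].astype(np.float32)))
E
```

```text
time: 0.48
ee_pos: [0.3198, -0.5132, 0.2223]
eef_rot: [0.985, 0.172, 0.001, -0.001]
ft_force: [0.8, -0.3, -1.1]
width: 0.0868
grip_force: 0.0
time: 0.85
ee_pos: [0.4267, -0.4404, 0.2222]
eef_rot: [0.985, 0.171, 0.001, -0.001]
ft_force: [-0.2, -0.8, 0.0]
width: 0.0866
grip_force: 0.0
[[0.338, -0.896, -0.287, 0.507], [-0.941, -0.323, -0.101, -0.413], [-0.002, 0.304, -0.953, 0.384], [0.0, 0.0, 0.0, 1.0]]
[-0.02977817 -0.11851654  0.2530584 ] [277.93888992  74.83614151]
4994 [ 0.52970215 -0.3731258   0.10680117] ((0.5292873382568359, -0.37294551730155945), 0.029595738276839256)
```

View pics/w1.png

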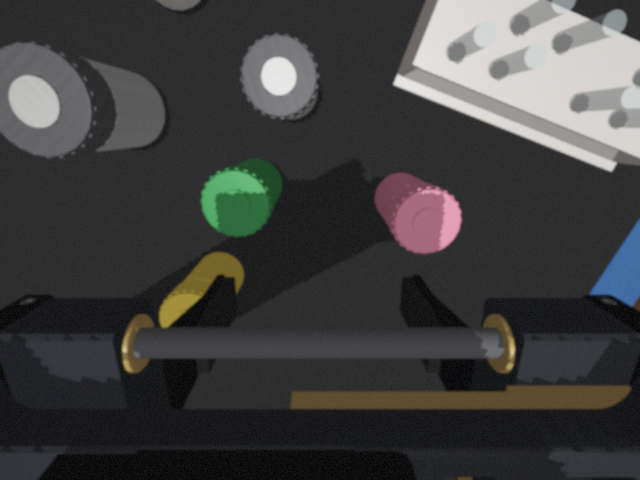

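Wrist view: slim pot lid at (279,76), green at (238,200), pink at (425,218), wide pot at (35,100). Three views agree on the pot at (0.529,-0.373), lid top 0.107.

```bash
python3 -m pendant '[{"dp":[0.4,-0.1,0],"rotation":[0,0,0],"jaw":1},{"dp":[0.795,-0.196,0.1],"rotation":[0,0,0],"jaw":1},{"dp":[0.795,-0.196,0.45],"rotation":[0,0,0],"jaw":1},{"dp":[0.795,-0.196,0.45],"rotation":[0,0,0],"jaw":1},{"dp":[0.795,-0.196,0.45],"rotation":[0,0,0],"jaw":1}]'
cat >> h.py <<'E'
from scipy.spatial.transform import Rotation as Ro
def to(t):
    "shift in tool axes, fraction of full scale, from measured TCP to world point t"
    s=r.read_state(); R=Ro.from_quat(s["eef_rot"]); d=R.inv().apply(np.array(t)-s["ee_pos"])/.15
    x=R.as_matrix(); print("TCP",np.round(s["ee_pos"],4),"dp",d.round(3),"yaw x",np.degrees(np.arctan2(x[1,0],x[0,0])).round(1),"zaxis",x[:,2].round(3),"q",np.round(s["joint_positions"],2))
E
python3 - <<'E'
from h import *
to([.5293,-.373,.073])
E
```

```text
time: 1.52
ee_pos: [0.5244, -0.3795, 0.1568]
eef_rot: [0.986, 0.166, 0.0, 0.001]
ft_force: [-0.2, -0.5, 1.0]
width: 0.0869
grip_force: 0.0
TCP [ 0.5244 -0.3795  0.1568] dp [ 0.046 -0.031  0.558] yaw x 19.1 zaxis [ 0.    -0.002 -1.   ] q [ 0.74  0.43 -0.25  1.47  0.11  1.25 -0.76]
```

```bash
python3 -m pendant '[{"dp":[0.046,-0.031,0.1],"rotation":[0,0,0],"jaw":1},{"dp":[0.046,-0.031,0.35],"rotation":[0,0,0],"jaw":1},{"dp":[0.046,-0.031,0.558],"rotation":[0,0,0],"jaw":1},{"dp":[0.046,-0.031,0.558],"rotation":[0,0,0],"jaw":1},{"dp":[0.046,-0.031,0.558],"rotation":[0,0,0],"jaw":1}]'
python3 - <<'E'
from h import *
to([.5293,-.373,.073])
E
```

```text
time: 2.15
ee_pos: [0.5313, -0.371, 0.0732]
eef_rot: [0.986, 0.167, 0.001, 0.001]
ft_force: [0.7, 0.0, 0.9]
width: 0.0871
grip_force: 0.0
TCP [ 0.5313 -0.371   0.0732] dp [-0.017  0.008  0.001] yaw x 19.3 zaxis [ 0.002 -0.001 -1.   ] q [ 0.73  0.51 -0.25  1.55  0.13  1.1  -0.79]
```

```bash
python3 -m pendant '[{"dp":[-0.013,0.008,0],"rotation":[0,0,0],"jaw":1},{"dp":[-0.013,0.008,0],"rotation":[0,0,0],"jaw":0},{"dp":[-0.013,0.008,0],"rotation":[0,0,0],"jaw":0},{"dp":[-0.013,0.008,0],"rotation":[0,0,0],"jaw":0},{"dp":[-0.013,0.008,0],"rotation":[0,0,0],"jaw":0},{"dp":[-0.013,0.008,0],"rotation":[0,0,0],"jaw":0},{"dp":[-0.013,0.008,0],"rotation":[0,0,0],"jaw":0}]' 60
python3 - <<'E'
from h import *
to([.5293,-.373,.273])
E
```

```text
time: 3.02
ee_pos: [0.529, -0.3724, 0.0714]
eef_rot: [0.986, 0.168, 0.0, 0.0]
ft_force: [0.2, 0.0, 0.5]
width: 0.0562
grip_force: 60.0
TCP [ 0.529  -0.3724  0.0714] dp [ 0.     0.005 -1.344] yaw x 19.3 zaxis [ 0. -0. -1.] q [ 0.73  0.51 -0.25  1.55  0.13  1.1  -0.78]
```

```bash
python3 -m pendant '[{"dp":[0,0,-0.3],"rotation":[0,0,0],"jaw":0},{"dp":[0,0,-0.65],"rotation":[0,0,0],"jaw":0},{"dp":[0,0,-1],"rotation":[0,0,0],"jaw":0},{"dp":[0.1,-0.25,-1],"rotation":[0,0,0],"jaw":0},{"dp":[0.2,-0.6,-1],"rotation":[0,0,0],"jaw":0},{"dp":[0.33,-1,-1],"rotation":[0,0,0],"jaw":0}]' && python3 -m pendant '[{"dp":[0.11,-0.33,-0.05],"rotation":[0,0,0],"jaw":0},{"dp":[0.22,-0.66,-0.1],"rotation":[0,0,0],"jaw":0},{"dp":[0.33,-1,-0.1],"rotation":[0,0,0],"jaw":0}]' && python3 -m pendant '[{"dp":[0.11,-0.33,0],"rotation":[0,0,0],"jaw":0},{"dp":[0.22,-0.66,0],"rotation":[0,0,0],"jaw":0},{"dp":[0.33,-1,0],"rotation":[0,0,0],"jaw":0},{"dp":[0.33,-1,0],"rotation":[0,0,0],"jaw":0}]'
python3 - <<'E'
from h import *
to([.523,.188,.235])
c=camera("wrist"); P=cloud(c).reshape(-1,3); np.savez("w2.npz",**c); save("w2",c["image"])
m=(abs(P[:,2]-.121)<.004)&(np.hypot(P[:,0]-.523,P[:,1]-.188)<.06); p=P[m]; print(len(p))
if len(p)>50: print(p.mean(0),cv2.minEnclosingCircle(p[:,:2].astype(np.float32)))
E
```

```text
time: 3.78
ee_pos: [0.5252, -0.2137, 0.2204]
eef_rot: [0.986, 0.167, -0.001, -0.0]
ft_force: [2.5, 0.3, -3.9]
width: 0.056
grip_force: 60.0
time: 4.15
ee_pos: [0.5228, -0.0554, 0.2363]
eef_rot: [0.986, 0.168, -0.0, 0.0]
ft_force: [0.8, 0.2, -4.5]
width: 0.0556
grip_force: 60.0
time: 4.65
ee_pos: [0.5189, 0.1063, 0.2359]
eef_rot: [0.985, 0.172, -0.0, -0.001]
ft_force: [-0.2, -0.5, -4.7]
width: 0.056
grip_force: 60.0
TCP [0.5189 0.1063 0.2359] dp [ 0.21  -0.504  0.007] yaw x 19.8 zaxis [-0.001  0.002 -1.   ] q [ 0.24  0.16 -0.58  1.67  0.09  1.34 -1.58]
6292
[0.5233504  0.18866582 0.12048456] ((0.5207358002662659, 0.18794694542884827), 0.048078253865242004)
```

View pics/w2.png

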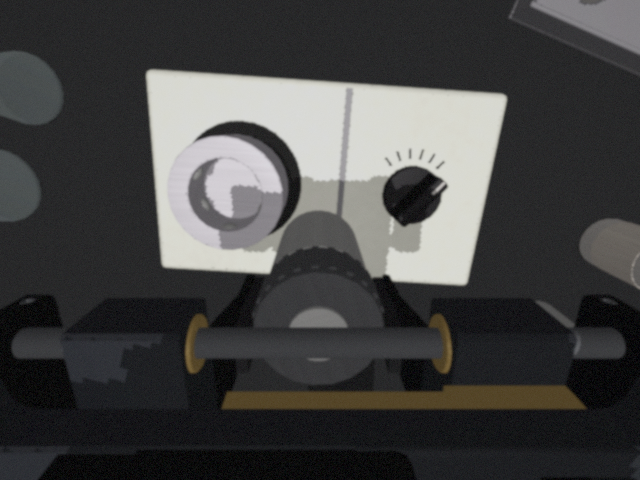

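Socket at (228,192) and dial at (412,195); the mark points past the last tick to the right, consistent with 1.40. I rotate here and look at the socket again from another camera place.

```bash
python3 -m pendant '[{"dp":[0,0,0],"rotation":[0,0,-0.217],"jaw":0},{"dp":[0,0,0],"rotation":[0,0,-0.217],"jaw":0},{"dp":[0,0,0],"rotation":[0,0,-0.217],"jaw":0},{"dp":[0,0,0],"rotation":[0,0,-0.217],"jaw":0},{"dp":[0,0,0],"rotation":[0,0,-0.217],"jaw":0},{"dp":[0,0,0],"rotation":[0,0,-0.217],"jaw":0},{"dp":[0,0,0],"rotation":[0,0,-0.217],"jaw":0},{"dp":[0,0,0],"rotation":[0,0,-0.217],"jaw":0}]'
python3 - <<'E'
from h import *
from scipy.optimize import least_squares
c=camera("wrist"); np.savez("w3.npz",**c); save("w3",c["image"])
for f in("w2","w3"):
    P=cloud(dict(np.load(f+".npz")));p=P.reshape(-1,3); m=(abs(p[:,2]-.121)<.004)&(np.hypot(p[:,0]-.522,p[:,1]-.188)<.06)
    M=m.reshape(480,640).astype(np.uint8); q=p[m]; print(f,len(q),q[:,2].mean(), cv2.minEnclosingCircle(q[:,:2].astype(np.float32)))
    cs,_=cv2.findContours(M,cv2.RETR_CCOMP,cv2.CHAIN_APPROX_NONE)
    e=np.vstack([P[k[:,0,1],k[:,0,0],:2] for k in cs if len(k)>60])
    R0=lambda x:np.hypot(e[:,0]-x[0],e[:,1]-x[1])
    for ro in(.048,.0295):
        g=least_squares(lambda x:(lambda d:d[abs(d)<1] if 0 else np.where(abs(d)<.006,d,.006))(R0(x)-ro),[.522,.188],loss="soft_l1",f_scale=.001)
        print(ro,g.x.round(4),(abs(R0(g.x)-ro)<.002).sum())
to([.5215,.188,.235])
p=cloud(c).reshape(-1,3);s=r.read_state();m=(abs(p[:,2]-(s["ee_pos"][2]+.034))<.012)&(np.hypot(*(p[:,:2]-s["ee_pos"][:2]).T)<.03);q=p[m];print("lid",len(q))
if len(q):print(q.mean(0),cv2.minEnclosingCircle(q[:,:2].astype(np.float32)))
E
```

```text
time: 5.7
ee_pos: [0.5203, 0.0991, 0.2357]
eef_rot: [0.659, 0.752, -0.001, -0.0]
ft_force: [-0.4, -0.2, -5.0]
width: 0.0559
grip_force: 60.0
w2 6292 0.12048456428247126 ((0.5207358002662659, 0.18794694542884827), 0.048078253865242004)
0.048 [0.521  0.1878] 327
0.0295 [0.5211 0.188 ] 212
w3 7626 0.1204289006493914 ((0.5207310914993286, 0.18852943181991577), 0.0480445995926857)
0.048 [0.5206 0.1885] 360
0.0295 [0.5206 0.1886] 233
TCP [0.5203 0.0991 0.2357] dp [0.587 0.086 0.004] yaw x 97.6 zaxis [-0.001 -0.001 -1.   ] q [ 0.35  0.18 -0.69  1.66  0.12  1.35 -0.23]
lid 9506
[0.51944772 0.10683629 0.27000004] ((0.5202661752700806, 0.09917973726987839), 0.03004879131913185)
```

View pics/w3.png

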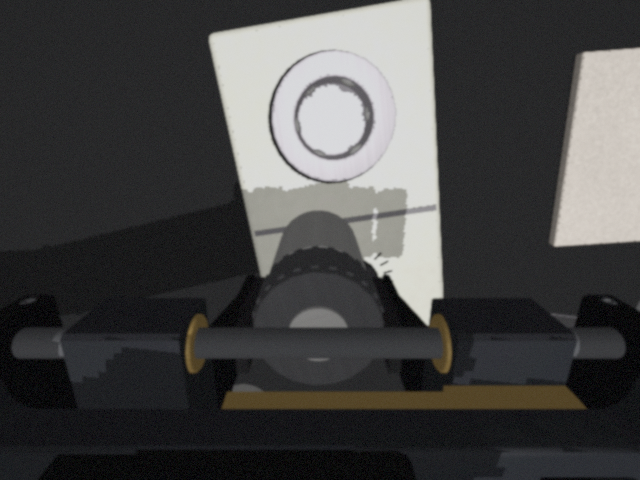

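```bash
python3 -m pendant '[{"dp":[0.2,0.03,0],"rotation":[0,0,0],"jaw":0},{"dp":[0.4,0.06,0],"rotation":[0,0,0],"jaw":0},{"dp":[0.588,0.082,0],"rotation":[0,0,0],"jaw":0},{"dp":[0.588,0.082,0.1],"rotation":[0,0,0],"jaw":0},{"dp":[0.588,0.082,0.16],"rotation":[0,0,0],"jaw":0},{"dp":[0.588,0.082,0.16],"rotation":[0,0,0],"jaw":0},{"dp":[0.588,0.082,0.16],"rotation":[0,0,0],"jaw":0}]'
python3 - <<'E'
from h import *
from scipy.optimize import least_squares
to([.5208,.1882,.195])
c=camera("wrist");R=Ro.from_quat(r.read_state()["eef_rot"]);t=np.array(r.read_state()["ee_pos"])
p=R.inv().apply(cloud(c).reshape(-1,3)-t); 
z=p[:,2]; m=(np.hypot(p[:,0],p[:,1])<.04)&(z>-.04)&(z<-.03); q=p[m]
print(len(q),np.percentile(z[m],[5,50,95]).round(4), "x max",np.percentile(q[:,0],[98,99.5,100]).round(4))
# lid/body side, visible from the front (+x): circle fit
for a,b,rr in((-.028,-.005,.0285),(.002,.06,.028)):
    m=(np.hypot(p[:,0],p[:,1])<.04)&(z>a)&(z<b)&(p[:,0]>.010); q=p[m]
    if len(q)>30:
        g=least_squares(lambda x:np.hypot(q[:,0]-x[0],q[:,1]-x[1])-rr,[0,0],loss="soft_l1",f_scale=.0005); print(len(q),g.x.round(4))
E
```

```text
time: 6.62
ee_pos: [0.5216, 0.1892, 0.2126]
eef_rot: [0.66, 0.751, 0.0, 0.0]
ft_force: [-0.5, -0.1, -4.7]
width: 0.0559
grip_force: 60.0
TCP [0.5216 0.1892 0.2126] dp [-0.006 -0.006  0.117] yaw x 97.3 zaxis [ 0. -0. -1.] q [ 0.2   0.26 -0.74  1.63  0.18  1.32 -0.44]
9118 [-0.0373 -0.035  -0.0315] x max [0.027  0.0279 0.0293]
2158 [-0.0003  0.0003]
2151 [-0.0007  0.0003]
```

```bash
python3 -m pendant '[{"dp":[-0.003,-0.006,0.05],"rotation":[0,0,0],"jaw":0},{"dp":[-0.003,-0.006,0.09],"rotation":[0,0,0],"jaw":0},{"dp":[-0.003,-0.006,0.13],"rotation":[0,0,0],"jaw":0},{"dp":[-0.003,-0.006,0.165],"rotation":[0,0,0],"jaw":0},{"dp":[-0.003,-0.006,0.165],"rotation":[0,0,0],"jaw":0},{"dp":[-0.003,-0.006,0.165],"rotation":[0,0,0],"jaw":0}]'
python3 -c "
from h import *
to([.5208,.1882,.188]); s=r.read_state(); print(s['ft_force'],s['torque'])"
```

```text
time: 7.42
ee_pos: [0.5205, 0.1895, 0.1877]
eef_rot: [0.66, 0.751, 0.0, 0.0]
ft_force: [-0.1, 0.1, -3.2]
width: 0.0561
grip_force: 60.0
TCP [0.5205 0.1895 0.1877] dp [-0.009  0.001 -0.002] yaw x 97.4 zaxis [ 0.  0. -1.] q [ 0.2   0.28 -0.74  1.67  0.2   1.27 -0.45]
[-0.13249315  0.1423095  -3.16409513] [ 0.01645118 -0.12381753 -0.00964418]
```

```bash
python3 -m pendant '[{"dp":[-0.006,0,0.009],"rotation":[0,0,0.028],"jaw":0},{"dp":[-0.006,0,0.018],"rotation":[0,0,0.056],"jaw":0},{"dp":[-0.006,0,0.027],"rotation":[0,0,0.084],"jaw":0},{"dp":[-0.006,0,0.036],"rotation":[0,0,0.112],"jaw":0},{"dp":[-0.006,0,0.044],"rotation":[0,0,0.084],"jaw":0},{"dp":[-0.006,0,0.052],"rotation":[0,0,0.056],"jaw":0},{"dp":[-0.006,0,0.060],"rotation":[0,0,0.028],"jaw":0},{"dp":[-0.006,0,0.068],"rotation":[0,0,0],"jaw":0}]'
python3 -c "
from h import *
to([.5208,.1882,.151]); s=r.read_state(); print(s['ft_force'],s['torque'])"
```

```text
time: 8.43
ee_pos: [0.5205, 0.1888, 0.1782]
eef_rot: [0.658, 0.753, 0.0, 0.0]
ft_force: [-2.7, 0.1, 1.6]
width: 0.0559
grip_force: 60.0
TCP [0.5205 0.1888 0.1782] dp [-0.004  0.002  0.181] yaw x 97.7 zaxis [ 0.  0. -1.] q [ 0.2   0.29 -0.74  1.68  0.2   1.25 -0.45]
[-2.74667751  0.141775    1.55424163] [-0.13198254  0.80381942 -0.40495861]
```

```bash
python3 -m pendant '[{"dp":[0,0,0.008],"rotation":[0,0,-0.029],"jaw":0},{"dp":[0,0,0.016],"rotation":[0,0,-0.058],"jaw":0},{"dp":[0,0,0.024],"rotation":[0,0,-0.087],"jaw":0},{"dp":[0,0,0.032],"rotation":[0,0,-0.116],"jaw":0},{"dp":[0,0,0.040],"rotation":[0,0,-0.087],"jaw":0},{"dp":[0,0,0.048],"rotation":[0,0,-0.058],"jaw":0},{"dp":[0,0,0.056],"rotation":[0,0,-0.029],"jaw":0},{"dp":[0,0,0.064],"rotation":[0,0,0],"jaw":0}]'
python3 -c "
from h import *
to([.5208,.1882,.151]); s=r.read_state(); print(s['ft_force'],s['torque'])"
```

```text
time: 9.43
ee_pos: [0.5206, 0.1892, 0.1688]
eef_rot: [0.662, 0.75, 0.0, 0.0]
ft_force: [-2.4, -0.5, 2.7]
width: 0.0561
grip_force: 60.0
TCP [0.5206 0.1892 0.1688] dp [-0.007  0.     0.119] yaw x 97.2 zaxis [ 0.001  0.    -1.   ] q [ 0.19  0.29 -0.73  1.69  0.21  1.23 -0.46]
[-2.40266521 -0.49499447  2.69453561] [-0.11795686  0.68061447  0.85996629]
```

```bash
python3 -m pendant '[{"dp":[-0.003,0,0.008],"rotation":[0,0,0.029],"jaw":0},{"dp":[-0.003,0,0.016],"rotation":[0,0,0.058],"jaw":0},{"dp":[-0.003,0,0.024],"rotation":[0,0,0.087],"jaw":0},{"dp":[-0.003,0,0.032],"rotation":[0,0,0.116],"jaw":0},{"dp":[-0.003,0,0.040],"rotation":[0,0,0.087],"jaw":0},{"dp":[-0.003,0,0.048],"rotation":[0,0,0.058],"jaw":0},{"dp":[-0.003,0,0.056],"rotation":[0,0,0.029],"jaw":0},{"dp":[-0.003,0,0.064],"rotation":[0,0,0],"jaw":0}]'
python3 -c "
from h import *
to([.5208,.1882,.151]); s=r.read_state(); print(s['ft_force'],s['torque'])"
```

```text
time: 10.42
ee_pos: [0.5206, 0.1887, 0.1596]
eef_rot: [0.658, 0.753, 0.001, -0.0]
ft_force: [-5.0, -0.1, 7.4]
width: 0.0559
grip_force: 60.0
TCP [0.5206 0.1887 0.1596] dp [-0.004  0.001  0.058] yaw x 97.7 zaxis [ 0.     0.001 -1.   ] q [ 0.19  0.3  -0.73  1.7   0.21  1.21 -0.46]
[-5.02820282 -0.06754816  7.36311521] [ 0.05361424  1.58586645 -1.39347621]
```

```bash
python3 -m pendant '[{"dp":[0,0,0.007],"rotation":[0,0,-0.029],"jaw":0},{"dp":[0,0,0.014],"rotation":[0,0,-0.058],"jaw":0},{"dp":[0,0,0.021],"rotation":[0,0,-0.087],"jaw":0},{"dp":[0,0,0.028],"rotation":[0,0,-0.116],"jaw":0},{"dp":[0,0,0.035],"rotation":[0,0,-0.087],"jaw":0},{"dp":[0,0,0.042],"rotation":[0,0,-0.058],"jaw":0},{"dp":[0,0,0.048],"rotation":[0,0,-0.029],"jaw":0},{"dp":[0,0,0.054],"rotation":[0,0,0],"jaw":0}]'
python3 -c "
from h import *
to([.5208,.1882,.151]); s=r.read_state(); print(s['ft_force'],s['torque'])"
```

```text
time: 11.42
ee_pos: [0.5207, 0.189, 0.1517]
eef_rot: [0.661, 0.75, 0.001, 0.001]
ft_force: [-3.5, -0.8, 6.2]
width: 0.0556
grip_force: 60.0
TCP [0.5207 0.189  0.1517] dp [-0.006 -0.     0.004] yaw x 97.3 zaxis [ 0.002 -0.    -1.   ] q [ 0.18  0.31 -0.72  1.71  0.22  1.2  -0.47]
[-3.48313273 -0.82425191  6.16612506] [-0.29499501  1.0352854   1.51679807]
```

```bash
python3 -m pendant '[{"dp":[0,0,0.006],"rotation":[0,0,0.029],"jaw":0},{"dp":[0,0,0.012],"rotation":[0,0,0.058],"jaw":0},{"dp":[0,0,0.018],"rotation":[0,0,0.087],"jaw":0},{"dp":[0,0,0.024],"rotation":[0,0,0.116],"jaw":0},{"dp":[0,0,0.030],"rotation":[0,0,0.087],"jaw":0},{"dp":[0,0,0.036],"rotation":[0,0,0.058],"jaw":0},{"dp":[0,0,0.040],"rotation":[0,0,0.029],"jaw":0},{"dp":[0,0,0.044],"rotation":[0,0,0],"jaw":0}]'
python3 -c "
from h import *
to([.5208,.1882,.151]); s=r.read_state(); print(s['ft_force'],s['torque'])"
```

```text
time: 12.42
ee_pos: [0.5208, 0.1887, 0.1454]
eef_rot: [0.659, 0.752, 0.001, -0.0]
ft_force: [-7.8, -0.1, 10.8]
width: 0.0561
grip_force: 60.0
TCP [0.5208 0.1887 0.1454] dp [-0.003 -0.    -0.038] yaw x 97.6 zaxis [ 0.001  0.001 -1.   ] q [ 0.18  0.31 -0.72  1.72  0.22  1.19 -0.46]
[-7.8277862  -0.14688567 10.76235736] [-0.05519786  1.75682388 -1.72911746]
```

```bash
python3 -m pendant '[{"dp":[0,0,0.006],"rotation":[0,0,-0.029],"jaw":0},{"dp":[0,0,0.012],"rotation":[0,0,-0.058],"jaw":0},{"dp":[0,0,0.015],"rotation":[0,0,-0.087],"jaw":0},{"dp":[0,0,0.015],"rotation":[0,0,-0.116],"jaw":0},{"dp":[0,0,0.015],"rotation":[0,0,-0.087],"jaw":0},{"dp":[0,0,0.015],"rotation":[0,0,-0.058],"jaw":0},{"dp":[0,0,0.015],"rotation":[0,0,-0.029],"jaw":0},{"dp":[0,0,0.015],"rotation":[0,0,0],"jaw":0}]'
python3 -c "
from h import *
to([.5208,.1882,.151]); s=r.read_state(); print(s['ft_force'],s['torque'])"
```

```text
time: 13.42
ee_pos: [0.5208, 0.1892, 0.1437]
eef_rot: [0.661, 0.751, 0.001, 0.001]
ft_force: [-8.2, -2.9, 15.4]
width: 0.056
grip_force: 60.0
TCP [0.5208 0.1892 0.1437] dp [-0.007 -0.001 -0.048] yaw x 97.3 zaxis [ 0.002 -0.    -1.   ] q [ 0.18  0.32 -0.71  1.72  0.22  1.18 -0.47]
[-8.16309401 -2.93027929 15.42993361] [-0.68663875  1.95308166  1.76518522]
```

```bash
python3 -m pendant '[{"dp":[0,0,-0.015],"rotation":[0,0,0],"jaw":0},{"dp":[0,0,-0.03],"rotation":[0,0,0],"jaw":0},{"dp":[0,0,-0.03],"rotation":[0,0,0],"jaw":1},{"dp":[0,0,-0.03],"rotation":[0,0,0],"jaw":1},{"dp":[0,0,-0.03],"rotation":[0,0,0],"jaw":1},{"dp":[0,0,-0.03],"rotation":[0,0,0],"jaw":1}]'
python3 -c "
from h import *
to([.5208,.1882,.148]); s=r.read_state(); print(s['ft_force'],s['torque'])"
```

```text
time: 14.18
ee_pos: [0.5207, 0.188, 0.1457]
eef_rot: [0.66, 0.751, 0.0, 0.0]
ft_force: [0.2, -0.6, 0.0]
width: 0.0844
grip_force: 0.0
TCP [0.5207 0.188  0.1457] dp [ 0.001  0.001 -0.015] yaw x 97.4 zaxis [ 0. -0. -1.] q [ 0.18  0.31 -0.71  1.72  0.22  1.19 -0.46]
[ 0.21607327 -0.62511523  0.04665567] [ 0.01473129 -0.10758764  0.01734509]
```

```bash
python3 -m pendant '[{"dp":[0,0,-0.3],"rotation":[0,0,0],"jaw":1},{"dp":[0,0,-0.65],"rotation":[0,0,0],"jaw":1},{"dp":[0,0,-1],"rotation":[0,0,0],"jaw":1},{"dp":[-0.3,0.05,-1],"rotation":[0,0,0.028],"jaw":1},{"dp":[-0.7,0.1,-1],"rotation":[0,0,0.056],"jaw":1},{"dp":[-1,0.17,-1],"rotation":[0,0,0.084],"jaw":1},{"dp":[-1,0.17,-1],"rotation":[0,0,0.112],"jaw":1},{"dp":[-1,0.17,-1],"rotation":[0,0,0.14],"jaw":1}]'
python3 - <<'E'
from h import *
import time
to([.5685,.0245,.2])
for n in("wrist","scene","top"):
    c=camera(n); P=cloud(c); p=P.reshape(-1,3)
    m=(abs(p[:,2]-.185)<.02)&(np.hypot(p[:,0]-.5208,p[:,1]-.1882)<.028); q=p[m]; 
    if len(q): print(n,len(q),np.percentile(q[:,2],[20,50,80]).round(4), cv2.minEnclosingCircle(q[:,:2].astype(np.float32)))
    m=(p[:,2]>.092)&(p[:,2]<.108)&(np.hypot(p[:,0]-.5685,p[:,1]-.0245)<.035);q=p[m]
    if len(q)>30:
        d=q[:,:2]-q[:,:2].mean(0);w,v=np.linalg.eigh(d.T@d);a=v[:,1]*np.sign(v[0,1]);print("dial",len(q),cv2.minEnclosingCircle(q[:,:2].astype(np.float32)),q[:,2].mean(),np.degrees(np.arctan2(a[1],a[0])))
    if n=="wrist": save("w4",c["image"])
E
```

```text
time: 15.18
ee_pos: [0.5654, 0.0419, 0.2955]
eef_rot: [0.918, 0.396, -0.0, -0.0]
ft_force: [0.1, 0.1, -0.7]
width: 0.0875
grip_force: 0.0
TCP [0.5654 0.0419 0.2955] dp [-0.07   0.095  0.637] yaw x 46.6 zaxis [-0.  0. -1.] q [ 0.31  0.22 -0.54  1.48  0.11  1.48 -1.  ]
wrist 4404 [0.1836 0.1844 0.1856] ((0.5208188891410828, 0.18816417455673218), 0.02804236114025116)
dial 635 ((0.5684769749641418, 0.026151733472943306), 0.027076179161667824) 0.09787335128640691 -23.529730314746363
scene 289 [0.1812 0.1842 0.1862] ((0.5208680033683777, 0.18836206197738647), 0.027927199378609657)
dial 90 ((0.5698222517967224, 0.02655859664082527), 0.02708711102604866) 0.09796465855554477 -23.094924313705068
top 288 [0.1821 0.1857 0.1891] ((0.5206927061080933, 0.18810293078422546), 0.027928201481699944)
```

View pics/w4.png

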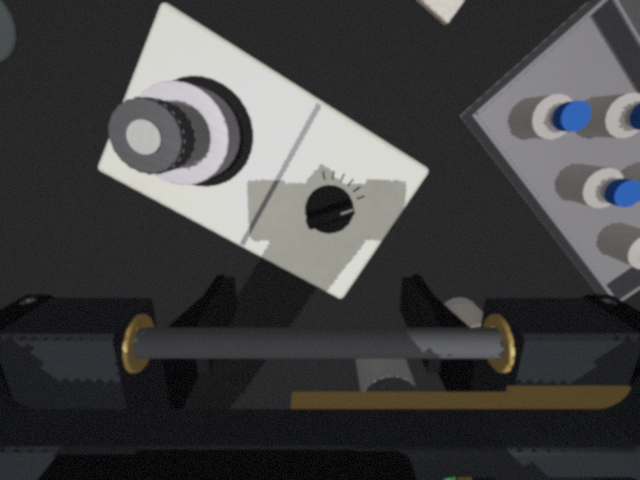

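The pot is seated: lid top at 0.1844 in all views, against 0.1844 expected under its own weight. In the picture the dial is at (329,209) with its mark to the right by the last tick. That is bar angle -23.5° in the world, -40° in the shaker's frame, so 1.40.

```bash
python3 -m pendant '[{"dp":[-0.03,0.04,0],"rotation":[0,0,0.028],"jaw":1},{"dp":[-0.063,0.088,0],"rotation":[0,0,0.056],"jaw":1},{"dp":[-0.063,0.088,0.1],"rotation":[0,0,0.084],"jaw":1},{"dp":[-0.063,0.088,0.2],"rotation":[0,0,0.112],"jaw":1},{"dp":[-0.063,0.088,0.4],"rotation":[0,0,0.14],"jaw":1},{"dp":[-0.063,0.088,0.6],"rotation":[0,0,0.168],"jaw":1},{"dp":[-0.063,0.088,0.8],"rotation":[0,0,0.195],"jaw":1},{"dp":[-0.063,0.088,0.9],"rotation":[0,0,0.195],"jaw":1}]'
python3 -c "
from h import *
to([.5685,.0257,.076])"
```

```text
time: 16.32
ee_pos: [0.5678, 0.0268, 0.1592]
eef_rot: [0.98, -0.199, -0.001, 0.0]
ft_force: [0.7, 0.5, -0.5]
width: 0.087
grip_force: 0.0
TCP [0.5678 0.0268 0.1592] dp [0.008 0.004 0.555] yaw x -22.9 zaxis [-0.002 -0.    -1.   ] q [ 0.22  0.28 -0.41  1.68  0.12  1.21 -2.19]
```

```bash
python3 -m pendant '[{"dp":[0.006,0.003,0.2],"rotation":[0,0,0.001],"jaw":1},{"dp":[0.006,0.003,0.4],"rotation":[0,0,0.001],"jaw":1},{"dp":[0.006,0.003,0.55],"rotation":[0,0,0.001],"jaw":1},{"dp":[0.006,0.003,0.55],"rotation":[0,0,0.001],"jaw":1},{"dp":[0.006,0.003,0.55],"rotation":[0,0,0.001],"jaw":1}]'
python3 -c "
from h import *
to([.5685,.0257,.076]);print(r.read_state()['ft_force'])"
```

```text
time: 16.95
ee_pos: [0.5699, 0.0261, 0.0796]
eef_rot: [0.979, -0.203, 0.001, -0.0]
ft_force: [-0.2, 0.4, 1.1]
width: 0.087
grip_force: 0.0
TCP [0.5699 0.0261 0.0796] dp [-0.008  0.006  0.024] yaw x -23.4 zaxis [ 0.002  0.    -1.   ] q [ 0.2   0.36 -0.39  1.75  0.16  1.05 -2.22]
[-0.20320579  0.35858006  1.10533265]
```

```bash
python3 -m pendant '[{"dp":[0,0,0],"rotation":[0,0,0],"jaw":0},{"dp":[0,0,0],"rotation":[0,0,0],"jaw":0},{"dp":[0,0,0],"rotation":[0,0,0],"jaw":0},{"dp":[0,0,0],"rotation":[0,0,0],"jaw":0},{"dp":[0,0,0],"rotation":[0,0,0],"jaw":0},{"dp":[0,0,0],"rotation":[0,0,0],"jaw":0},{"dp":[0,0,0],"rotation":[0,0,0],"jaw":0},{"dp":[0,0,0],"rotation":[0,0,0],"jaw":0}]' 25
python3 -c "
from h import *
to([.5685,.0257,.076]);s=r.read_state();print(s['ft_force'],s['torque'])"
```

```text
time: 17.95
ee_pos: [0.569, 0.0258, 0.0782]
eef_rot: [0.979, -0.204, -0.0, 0.0]
ft_force: [-3.6, -8.5, 3.4]
width: 0.0148
grip_force: 6.0
TCP [0.569  0.0258 0.0782] dp [-0.003  0.002  0.015] yaw x -23.5 zaxis [-0. -0. -1.] q [ 0.2   0.37 -0.39  1.76  0.16  1.05 -2.23]
[-3.63716282 -8.45559083  3.36912106] [-2.33715009  0.97869144  0.06130151]
```

```bash
python3 -m pendant '[{"dp":[0,0.006,0],"rotation":[0,0,0],"jaw":0},{"dp":[0,0.006,0],"rotation":[0,0,-0.028],"jaw":0},{"dp":[0,0.006,0],"rotation":[0,0,-0.056],"jaw":0},{"dp":[0,0.006,0],"rotation":[0,0,-0.084],"jaw":0},{"dp":[0,0.006,0],"rotation":[0,0,-0.112],"jaw":0},{"dp":[0,0.006,0],"rotation":[0,0,-0.14],"jaw":0},{"dp":[0,0.006,0],"rotation":[0,0,-0.168],"jaw":0},{"dp":[0,0.006,0],"rotation":[0,0,-0.196],"jaw":0}]'
python3 -c "
from h import *
to([.5685,.0257,.076]);s=r.read_state();print(s['ft_force'],s['torque'])"
```

```text
time: 18.95
ee_pos: [0.5684, 0.0265, 0.0783]
eef_rot: [0.916, 0.402, 0.0, -0.001]
ft_force: [-1.0, 3.4, 1.2]
width: 0.0136
grip_force: 24.9
TCP [0.5684 0.0265 0.0783] dp [-0.004  0.004  0.015] yaw x 47.4 zaxis [-0.     0.002 -1.   ] q [ 0.37  0.4  -0.6   1.75  0.25  1.07 -1.06]
[-0.9626581   3.44906993  1.22610867] [ 0.78942524  0.51263954 -0.02015645]
```

```bash
python3 -m pendant '[{"dp":[0,0,0],"rotation":[0,0,-0.012],"jaw":0},{"dp":[0,0,0],"rotation":[0,0,-0.024],"jaw":0},{"dp":[0,0,0],"rotation":[0,0,-0.029],"jaw":0},{"dp":[0,0,0],"rotation":[0,0,-0.033],"jaw":0},{"dp":[0,0,0],"rotation":[0,0,-0.033],"jaw":0}]'
python3 -c "
from h import *
to([.5685,.0257,.076]);s=r.read_state();print(s['ft_force'],s['torque'])"
```

```text
time: 19.58
ee_pos: [0.5682, 0.0266, 0.0783]
eef_rot: [0.871, 0.492, 0.0, -0.001]
ft_force: [-2.7, 5.2, 1.8]
width: 0.0139
grip_force: 25.2
TCP [0.5682 0.0266 0.0783] dp [-0.004  0.005  0.015] yaw x 58.9 zaxis [-0.001  0.002 -1.   ] q [ 0.4   0.41 -0.63  1.75  0.27  1.07 -0.87]
[-2.7108113   5.22429541  1.80000403] [ 0.99870495  0.74757265 -0.49736802]
```

```bash
python3 -m pendant '[{"dp":[0,0,0],"rotation":[0,0,0.028],"jaw":0},{"dp":[0,0,0],"rotation":[0,0,0.056],"jaw":0},{"dp":[0,0,0],"rotation":[0,0,0.084],"jaw":0},{"dp":[0,0,0],"rotation":[0,0,0.112],"jaw":0},{"dp":[0,0,0],"rotation":[0,0,0.14],"jaw":0},{"dp":[0,0,0],"rotation":[0,0,0.14],"jaw":0},{"dp":[0,0,0],"rotation":[0,0,0.14],"jaw":0}]'
python3 -c "
from h import *
to([.5685,.0257,.076]);s=r.read_state();print(s['ft_force'],s['torque'])"
```

```text
time: 20.45
ee_pos: [0.5688, 0.0257, 0.0783]
eef_rot: [0.997, 0.076, 0.0, -0.0]
ft_force: [-0.3, 3.7, 0.4]
width: 0.0141
grip_force: 25.0
TCP [0.5688 0.0257 0.0783] dp [-0.002 -0.     0.015] yaw x 8.7 zaxis [ 0.     0.001 -1.   ] q [ 0.28  0.38 -0.48  1.75  0.2   1.06 -1.69]
[-0.34737683  3.66223499  0.40661051] [ 0.89445343  0.1388806  -0.06414507]
```

Release, rise and check.

```bash
python3 -m pendant '[{"dp":[0,0,0],"rotation":[0,0,0],"jaw":1},{"dp":[0,0,0],"rotation":[0,0,0],"jaw":1},{"dp":[0,0,0],"rotation":[0,0,0],"jaw":1},{"dp":[0,0,0],"rotation":[0,0,0],"jaw":1},{"dp":[0,0,-0.3],"rotation":[0,0,0],"jaw":1},{"dp":[0,0,-0.65],"rotation":[0,0,0],"jaw":1},{"dp":[0,0,-1],"rotation":[0,0,0],"jaw":1},{"dp":[0,0,-1],"rotation":[0,0,0],"jaw":1}]' && python3 -m pendant '[{"dp":[-0.25,0,-0.2],"rotation":[0,0,0],"jaw":1},{"dp":[-0.5,0,-0.4],"rotation":[0,0,0],"jaw":1},{"dp":[-0.5,0,-0.4],"rotation":[0,0,0],"jaw":1}]'
python3 - <<'E'
from h import *
for n in("wrist","scene","top"):
    c=camera(n); p=cloud(c).reshape(-1,3)
    m=(abs(p[:,2]-.185)<.02)&(np.hypot(p[:,0]-.5208,p[:,1]-.1882)<.028); q=p[m]
    if len(q): print(n,len(q),np.percentile(q[:,2],[20,50,80]).round(4))
    m=(p[:,2]>.092)&(p[:,2]<.108)&(np.hypot(p[:,0]-.5685,p[:,1]-.0257)<.035);q=p[m]
    if len(q)>30:
        d=q[:,:2]-q[:,:2].mean(0);w,v=np.linalg.eigh(d.T@d);a=v[:,1]*np.sign(v[0,1]);print("dial",len(q),np.degrees(np.arctan2(a[1],a[0])))
    if n=="wrist": w=c["image"]
    if n=="scene": s=c["image"]
save("end",np.hstack([cv2.resize(w,(400,300)),cv2.resize(s,(400,300))]))
E
```

```text
time: 21.45
ee_pos: [0.5708, 0.0255, 0.2328]
eef_rot: [0.997, 0.074, 0.004, 0.0]
ft_force: [0.7, 0.7, -0.0]
width: 0.0837
grip_force: 0.0
time: 21.82
ee_pos: [0.494, 0.0137, 0.2902]
eef_rot: [0.997, 0.074, 0.002, 0.001]
ft_force: [-0.5, -1.1, -0.1]
width: 0.0867
grip_force: 0.0
wrist 4320 [0.1836 0.1844 0.1855]
dial 760 8.017696737768913
scene 298 [0.1816 0.1842 0.186 ]
dial 94 7.511757745683222
top 293 [0.1814 0.1855 0.1888]Traceback (most recent call last):
  File "<stdin>", line 11, in <module>
    return _nx.concatenate(arrs, 1, dtype=dtype, casting=casting)
           ~~~~~~~~~~~~~~~^^^^^^^^^^^^^^^^^^^^^^^^^^^^^^^^^^^^^^^
ValueError: all the input arrays must have same number of dimensions, but the array at index 0 has 2 dimension(s) and the array at index 1 has 3 dimension(s)
```

```bash
python3 -c "
from h import *
a=camera('wrist')['image'];b=camera('scene')['image'];save('end',np.hstack([cv2.resize(a,(400,300)),cv2.resize(b,(400,300))]))"
```

```text
(no output)
```

View pics/end.png

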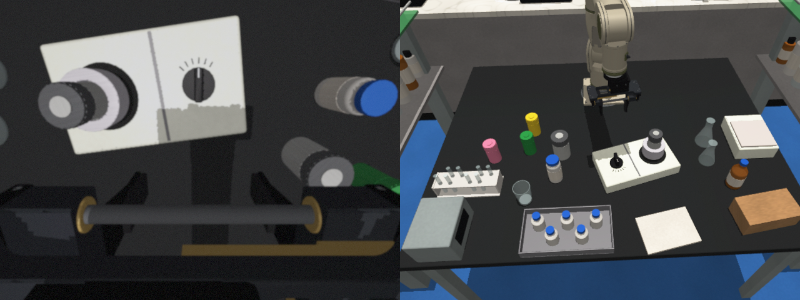

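The picture shows the pot upright in the socket at (65,105), the dial mark at (199,72) pointing to the fourth of six ticks, and everything else standing.

```bash
python3 -c "
from bench import r
print(r.close_job())"
```

```text
the job is handed in; nothing more can be done
None
```

The slim pot is seated on the socket floor (lid top at 0.184 m, as expected). The dial was turned to its anticlockwise stop and then three clicks clockwise (bar at 8°, matching 0.84 rad). The other vessels are still standing, and the job was handed in at about 22 s.

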